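# Hang the scrubbing brush on the curled peg hook

## Robot

A 6-joint arm with a two-finger parallel gripper is mounted at the origin on the work surface. World frame = base frame: x ahead of the robot, y to its left, z up, the work surface at z = 0. Lengths are in m, angles in rad, forces in N, time in s.
With the tool pointing down it reaches from about 0.425 to 0.95 m from the base axis. Payload 3.5 kg.
Tool frame: the origin (TCP) lies midway between the tips of the shut fingers; the grasp point (between the pads) lies env.grip_point_offset behind it (env.grip_point_offset is the distance from the TCP to the grasp point, in m); z points along the fingers, y is the line along which they close (so a half turn about z gives the same grasp; the last joint's range is limited). The gripper opens to 85 mm and grips with 20 to 120 N. Pads are 22 mm wide; open, the fingers measure 114 mm over their backs; the gripper's body (76 mm by 85 mm) begins 54 mm behind the grasp point. The pads swing forward as they close: fully open they stand 13 mm farther back than shut.
Start: joints at [-1.326, 0.286, 1.577, -0, 1.279, -0.15], TCP at [0.26, -0.623, 0.231] pointing down, gripper open.
Joint ranges: [-2.77, 2.77], [-0.9, 2.22], [0.21, 2.48], [-1.53, 4.67], [0.24, 2.81], [-2.84, 2.84]. Speed limits (rad/s): [2.79, 2.79, 3.14, 3.14, 3.14, 3.14].

## Interface

Orientations are given as a rotation vector (axis times angle).
In Python, from workcell import env gives the robot as it stands. The module is installed in compiled form; this text tells all that it offers.
- The arm moves only by the tool move_arm, never from a script. Its arguments are lists of equal length, an entry for each row: "offset": the shift along the tool's x, y, z in m, a list of three; "roll": the turn about the tool's z in degrees; "jaw": the closure in counts, from 0 (fully open) to 255 (shut). A call has 1 to 8 rows; each row shifts and turns the commanded pose from where the row before left it, along the tool's axes as they then stand; what a row does not reach is not made up. A row lasts 1/10 s, in which the tool goes at most 50 mm and 8.59 degrees, less where a joint would pass 70% of its speed; a pose out of reach is approached as far as the arm can. A call with a gripper value outside its range is refused whole. The fingers move at their own pace and stop on an object; "newtons" is the grip in N (left out, the last holds). Time passes only in rows, so rows that do not move let the fingers close. It gives the time, the measured TCP pose, the force, the opening and the grip force at its end, in the units of the state.
- env.sense(): the state, without advancing time (a new reading comes with each control period).
- env.grab_frame(name): name is "scene" or "side" or "wrist"; returns a dict with "img" (400x640x3 uint8, blue, green, red), "z_map" (400x640 float32, m along the optical axis (not along the pixel's ray), 0 where there is no reading), "vertical_fov" (degrees; the focal length in pixels is half the picture's height over the tangent of half this angle, whatever the lens; pixels are square), "cx", "cy" (the principal point, pixels), "pose" (4x4, takes a point from camera to world coordinates). Camera axes: x right, y up, looking along -z (the intrinsics and any distortion apply to the point x, -y, -z); pixel columns grow to the right and rows downward; lengths in m; the calibration is good to about 2 mm. A picture is of the moment at which its call begins.
- env.hand_in(): hands the job in; it is judged then, once.
The state is a dict: "clock": time; "qpos": joint angles; "joint_vel": joint speeds; "joint_efforts": joint torques, N m; "tool_pos": TCP position; "eef_rot": TCP orientation; "force": force on the tool from outside, world axes, zero at the start; "torque": the same for the moment, N m; "width": finger opening in m; "gripper_force": force on a finger pad.
Only numpy, scipy, OpenCV 4.12 (cv2) and the standard library are available. Lean on these libraries where they do the work, as an engineer would, in place of code of your own. Each camera call takes 0.05 s, during which the arm holds its last target. There are 200 camera calls.

## Task

Draw the scrubbing brush out from under the chrome bottle rack, where only its tail handle sticks out, stand it upright on the open shelf clear of the rack and let go of it. Then, with its knob now free to be gripped from above, hang it on the small peg board: thread its eye over the tip of the curled hook and round the whole bend until it hangs freely on the hook's straight part next to the board, and let go. Leave the scraper, the jar, the mug and the tin where they are.

Things in the scene. Friction and masses are not known exactly. Their poses are not given: they have to be found in the camera images.
- brush: Scrubbing brush, 140 to 280 g, standing on its bristles in one of the rack's three bays. Origin: centre of the underside, below the eye; z up; tail handle along -x. Block x -44 to +50 mm, 46 mm wide, 28 mm high, white bristles, blue top. In the middle a thin upright (z 28 to 66 mm) carries a steel ring, the eye, and above it a knob. It balances under the eye, so it hangs level.
- brush_eye (a point): Centre of the brush's eye, 85 mm above the underside. A ring of 10 mm thick round bar, bore 24 mm, outside 44 mm; its plane is the brush's y-z plane, so the hook passes through along the brush's x. Axes as the brush.
- brush_tail (a point): Middle of the brush's tail handle, brush frame x = -80, z = 21 mm. The handle is 14 mm wide and 14 mm high (z 14 to 28 mm) and runs from the block to x = -100 mm. Axes as the brush.
- brush_knob (a point): Centre of the brush's square knob, brush frame z = 123 mm. 18 x 18 mm, z 103 to 143 mm (the brush's top). Axes as the brush.
- rack: Chrome wire bottle rack, fixed, 316 mm wide (y), 150 mm deep (x), roof of 8 mm bars at 156 to 164 mm. Origin: footprint centre on the shelf; open front faces -x. Three bays, centres y = -105, 0, 105 mm, parted by 8 mm upright wires front and back; a crossbar closes the back. The roof covers the brush's knob; the tail sticks out in front. A bottle lies on the roof's rear half, to 232 mm high.
- board: Small grey upright peg board, fixed, 110 mm wide (y), 12 mm thick, 212 mm high, steel foot behind. Origin: middle of the panel's lower edge on the shelf; front faces -x. Its hook, a 7 mm round bar, lies level 175 mm up: straight out along -x for 105 mm, then an arc of radius 45 mm through 150 degrees to the +y side and back towards the board.
- hook_seat (a point): Point on the centre line of the hook's straight part, 70 mm in front of the board's middle, 175 mm up; the middle of where the eye is to hang. The brush fits here only with its tail pointing away from the board. Axes as the board.
- hook_bend_center (a point): Centre of the hook's bend (centre of the 45 mm arc), at the hook's height: board frame x = -105, y = 45, z = 175 mm. Axes as the board.
- hook_tip (a point): Centre of the ball on the hook's tip: board frame x = -127.5, y = 84, z = 175 mm. There the bar points outward along (0.866, 0.5, 0) of the board frame. Axes as the board.
- scraper: Bystander: flat stainless scraper, 16 mm high, blade 68 mm wide, tail handle to x = -100 mm; no upright. Lies in another bay. Origin: underside, blade from x = -3 to 47 mm.
- jar: Bystander: closed jar, 60 mm across, 120 mm high, standing in the remaining bay. Origin: centre of its underside.
- mug: Bystander: empty white ceramic mug, 76 mm across, 75 mm high, handle at its +y, on the open shelf in front of the hook. Origin: centre of its underside.
- tin: Bystander: closed tin, 64 mm across, 70 mm high, on the open shelf between rack and hook. Origin: centre of its underside.
There are look-alikes about, which are no part of the job. Of the things that look like the brush, the middle-sized one is meant.

How it is judged:
By the outcome, as a careful person would: the job done as asked, in the order asked, and still so for the second after the job is handed in, with the robot touching nothing.
It also fails if it takes over 72 s, if anything falls off the work surface, if the arm or the gripper's body presses on something with over 40 N, if the wrist force passes 120 N, or if a joint passes its speed limit or range.

## Working session

There is one attempt and no reset: what is moved stays moved. The work goes in short steps, Python scripts to look and compute and a tool call to move; the robot and the scene stay as the last step left them, time stands still between calls to the robot, and variables do not carry over. Pictures are saved under pics/ and viewed, at most 10 in all, crops included, and the job is handed in when it is done.

Besides the shell and the picture viewer there is one more tool, called after "Request:" as name(argument=value, ...), one argument or row to a line, values as JSON. move_arm: Moves the arm, as the interface text tells. Its arguments: {"type":"object","properties":{"offset":{"type":"array","items":{"type":"array","items":{"type":"number"}}},"roll":{"type":"array","items":{"type":"number"}},"jaw":{"type":"array","items":{"type":"number"}},"newtons":{"type":"number"}},"required":["offset","roll","jaw"]}

```bash
mkdir -p pics; cat > h.py <<'E'
import numpy as np, cv2
from workcell import env
from scipy.spatial.transform import Rotation as R
def grab(n,save=None):
    f=env.grab_frame(n)
    if save: cv2.imwrite('pics/'+save,f['img'])
    return f
def fl(f): return 200/np.tan(np.radians(f['vertical_fov'])/2)
def cloud(f):
    z=f['z_map'];v,u=np.mgrid[0:400,0:640];F=fl(f)
    P=np.stack([(u-f['cx'])/F*z,-(v-f['cy'])/F*z,-z],-1)
    T=f['pose'];W=P@T[:3,:3].T+T[:3,3];W[z==0]=np.nan
    return W
def st():
    s=env.sense();print('t',s['clock'],'p',np.round(s['tool_pos'],4),'R',np.round(R.from_rotvec(s['eef_rot']).as_matrix(),3).tolist(),'q',np.round(s['qpos'],3),'F',np.round(s['force'],1),'w',s['width'],s['gripper_force'])
    return s
E
python3 - <<'E'
from h import *
for n in ['scene','side','wrist']:
    f=grab(n,n+'0.png'); print(n,{k:(v if k!='pose' else np.round(v,3).tolist()) for k,v in f.items() if k not in('img','z_map')},[k for k in f])
    np.save(n+'0.npy',cloud(f))
st();print(env.grip_point_offset)
E
```

```text
scene {'vertical_fov': 51.319158019460666, 'cx': 317.55909479896445, 'cy': 199.8200489506325, 'pose': [[-0.752, -0.476, 0.456, 0.979], [0.659, -0.546, 0.517, 0.58], [0.003, 0.689, 0.725, 0.894], [0.0, 0.0, 0.0, 1.0]]} ['img', 'z_map', 'vertical_fov', 'cx', 'cy', 'pose']
side {'vertical_fov': 45.89767473616022, 'cx': 315.6728872428188, 'cy': 196.35203860669588, 'pose': [[-0.95, 0.233, -0.209, 0.274], [-0.313, -0.709, 0.631, 0.769], [-0.001, 0.665, 0.747, 0.981], [0.0, 0.0, 0.0, 1.0]]} ['img', 'z_map', 'vertical_fov', 'cx', 'cy', 'pose']
wrist {'vertical_fov': 64.74822759820997, 'cx': 318.8272125611649, 'cy': 195.688667622415, 'pose': [[0.385, 0.879, 0.282, 0.332], [-0.923, 0.367, 0.114, -0.593], [-0.003, -0.304, 0.953, 0.374], [0.0, 0.0, 0.0, 1.0]]} ['img', 'z_map', 'vertical_fov', 'cx', 'cy', 'pose']
t 0.15 p [ 0.2595 -0.6225  0.2302] R [[0.923, 0.385, -0.0], [0.385, -0.923, 0.002], [0.0, -0.002, -1.0]] q [-1.326  0.287  1.578 -0.     1.279 -0.15 ] F [ 0.  -0.7 -1.4] w 0.08531212300940227 0.0
0.0187
```

View pics/scene0.png

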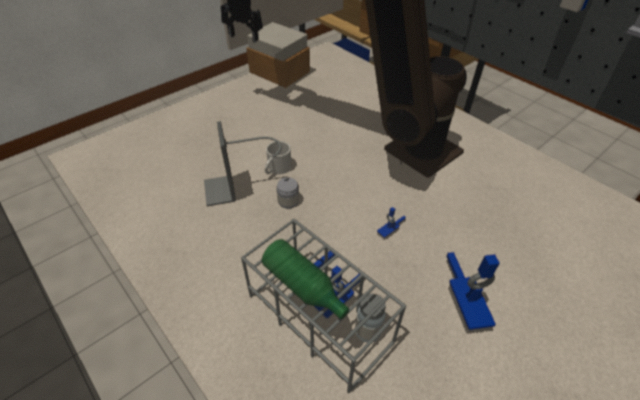

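View pics/side0.png

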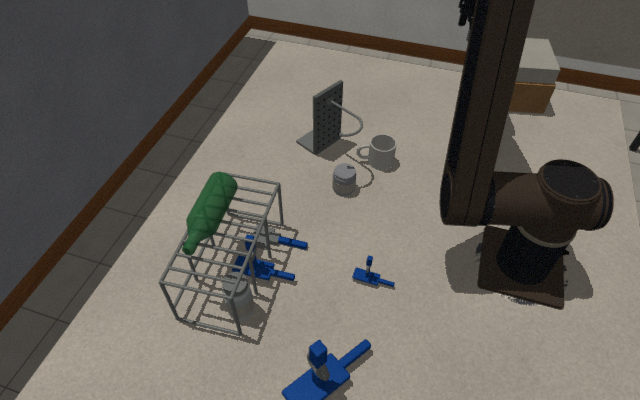

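The pictures show the rack with the bottle on top, centred around (325,300) in the scene view and (230,245) in the side view. Two blue tails stick out, at side (290,277) and (305,245). The decoys are the small brush at side (370,275) and the big one at (325,375). The board and hook are at side (330,120), the mug at (381,152) and the tin at (345,180).

```bash
python3 - <<'E'
from h import *
for n in ['side','scene']:
    im=cv2.imread(f'pics/{n}0.png');W=np.load(n+'0.npy')
    hsv=cv2.cvtColor(im,cv2.COLOR_BGR2HSV)
    m=cv2.inRange(hsv,(105,150,50),(130,255,255))
    k,l,s,c=cv2.connectedComponentsWithStats(m)
    for i in range(1,k):
        if s[i,4]<25: continue
        p=W[l==i];p=p[~np.isnan(p[:,0])]
        if len(p)<10: continue
        print(n,s[i],np.round(np.percentile(p,[2,50,98],axis=0),3).tolist())
    # objects standing on table: clusters by height
    ok=~np.isnan(W[...,2])
    for nm,(lo,hi) in {'mid':(.06,.085),'hook':(.16,.19),'top':(.195,.225),'roof':(.145,.175)}.items():
        mm=(ok&(W[...,2]>lo)&(W[...,2]<hi)&(W[...,0]>.2)&(W[...,0]<1.1)).astype(np.uint8)
        k,l,s,c=cv2.connectedComponentsWithStats(mm)
        for i in range(1,k):
            if s[i,4]<40: continue
            p=W[l==i];print(n,nm,s[i],np.round(np.percentile(p,[1,50,99],axis=0),3).tolist())
a=cv2.imread('pics/side0.png')[165:335,150:330];cv2.imwrite('pics/c1.png',cv2.resize(a,None,fx=3,fy=3,interpolation=cv2.INTER_CUBIC))
a=cv2.imread('pics/side0.png')[75:205,290:410];cv2.imwrite('pics/c2.png',cv2.resize(a,None,fx=4,fy=4,interpolation=cv2.INTER_CUBIC))
E
```

```text
side [246 235   8   4  25] [[0.603, 0.215, 0.141], [0.61, 0.22, 0.144], [0.617, 0.224, 0.145]]
side [278 236  29  13 197] [[0.517, 0.108, 0.006], [0.552, 0.119, 0.016], [0.588, 0.125, 0.02]]
side [245 242   6   8  32] [[0.605, 0.23, 0.109], [0.613, 0.232, 0.128], [0.617, 0.233, 0.139]]
side [235 256  10  10  67] [[0.641, 0.204, 0.024], [0.65, 0.217, 0.028], [0.659, 0.229, 0.033]]
side [253 257  42  23 470] [[0.514, 0.201, 0.022], [0.578, 0.223, 0.029], [0.607, 0.244, 0.058]]
side [367 256   6  10  40] [[0.344, 0.153, 0.073], [0.348, 0.162, 0.092], [0.352, 0.165, 0.098]]
side [244 264   7  12  49] [[0.61, 0.224, 0.024], [0.622, 0.239, 0.028], [0.628, 0.249, 0.034]]
side [353 268  41  19 340] [[0.288, 0.144, 0.015], [0.343, 0.16, 0.019], [0.379, 0.172, 0.033]]
side [ 282  340   89   60 2207] [[0.31, 0.335, 0.034], [0.372, 0.44, 0.04], [0.43, 0.481, 0.197]]
side mid [313 118  28  24 180] [[0.553, -0.309, 0.06], [0.581, -0.255, 0.073], [0.61, -0.214, 0.085]]
side mid [360 134  37  22 298] [[0.373, -0.29, 0.06], [0.416, -0.239, 0.07], [0.467, -0.213, 0.079]]
side mid [333 163  23  20 332]
[... 3250 characters left out ...]
 142] [[0.558, -0.309, 0.196], [0.588, -0.251, 0.212], [0.611, -0.213, 0.215]]
scene top [382 123  40  22 323] [[0.209, 0.004, 0.195], [0.225, 0.059, 0.211], [0.237, 0.109, 0.224]]
scene top [ 261  239   88   79 1614] [[0.672, 0.139, 0.196], [0.719, 0.259, 0.213], [0.739, 0.332, 0.225]]
scene top [484 254  15  11 109] [[0.367, 0.426, 0.195], [0.382, 0.44, 0.197], [0.394, 0.452, 0.199]]
scene roof [223 156   6  10  42] [[0.596, -0.223, 0.145], [0.606, -0.216, 0.16], [0.612, -0.211, 0.173]]
scene roof [ 241  218  165  148 2820] [[0.58, 0.069, 0.148], [0.654, 0.28, 0.163], [0.752, 0.394, 0.167]]
scene roof [478 261  18  17 154] [[0.378, 0.424, 0.146], [0.39, 0.443, 0.16], [0.397, 0.456, 0.174]]
```

View pics/c1.png

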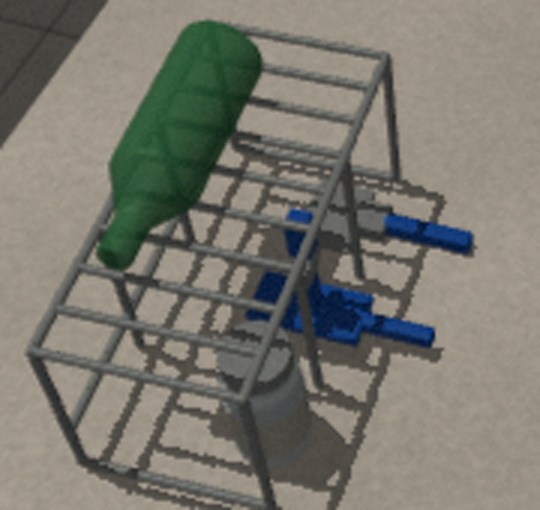

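```bash
python3 - <<'E'
from h import *
def rect(p,t):
    r=cv2.minAreaRect((p[:,:2]*1000).astype(np.float32)); print(t,len(p),'c',np.round(r[0],1),'sz',np.round(r[1],1),'ang',round(r[2],2))
B=[]
for n in ['side','scene']:
    im=cv2.imread(f'pics/{n}0.png');W=np.load(n+'0.npy');z=W[...,2];x=W[...,0];y=W[...,1]
    m=cv2.inRange(cv2.cvtColor(im,cv2.COLOR_BGR2HSV),(105,150,50),(130,255,255))>0
    g=cv2.inRange(cv2.cvtColor(im,cv2.COLOR_BGR2HSV),(40,80,20),(85,255,255))>0
    br=m&(x>.5)&(x<.68)&(y>.17)&(y<.27)
    t=W[br&(z>.022)&(z<.035)]
    print('x,y by bins'); 
    for a in np.arange(.51,.67,.01):
        q=t[(t[:,0]>=a)&(t[:,0]<a+.01)]
        if len(q): print(round(a,2),len(q),np.round([q[:,1].min(),np.median(q[:,1]),q[:,1].max(),np.median(q[:,2])],4))
    k=W[br&(z>.138)&(z<.15)]; rect(k,'knobtop'); print(k.mean(0))
    rf=W[(z>.158)&(z<.168)&(x>.55)&(x<.8)&(y>.05)&(y<.42)&~g]; rect(rf,'roof')
    bt=W[(z>.209)&(z<.216)&(y<-.2)&(x>.5)&(x<.7)]; rect(bt,'boardtop')
    bf=W[(z>.03)&(z<.205)&(y<-.2)&(x>.53)&(x<.7)]; 
    hk=W[(z>.17)&(z<.184)&(x<.62)&(x>.42)&(y<-.1)&(y>-.32)]; 
    np.save(n+'_hook.npy',hk)
    print('hook',np.round(hk[np.argsort(hk[:,1])][::12],3).tolist())
    for nm,s,zz in [('mug',(.36,.46,-.3,-.2),(.071,.08)),('tin',(.44,.53,-.16,-.07),(.066,.074))]:
        o=W[(x>s[0])&(x<s[1])&(y>s[2])&(y<s[3])&(z>zz[0])&(z<zz[1])]; rect(o,nm)
E
```

```text
x,y by bins
0.51 23 [0.2136 0.2199 0.2255 0.0288]
0.52 26 [0.2122 0.2205 0.227  0.0279]
0.53 23 [0.2117 0.22   0.2265 0.028 ]
0.54 25 [0.2131 0.2208 0.2278 0.0281]
0.55 25 [0.2139 0.2226 0.2289 0.0284]
0.56 41 [0.206  0.2249 0.2422 0.0281]
0.57 73 [0.1978 0.2224 0.2437 0.0285]
0.58 69 [0.1989 0.2233 0.2454 0.0287]
0.59 73 [0.1982 0.223  0.2446 0.0287]
0.6 45 [0.2003 0.2187 0.2383 0.029 ]
0.61 19 [0.2039 0.2411 0.2466 0.0274]
0.62 30 [0.222  0.2353 0.2474 0.0285]
0.63 2 [0.2306 0.2369 0.2432 0.0311]
0.64 36 [0.2042 0.2186 0.2469 0.0287]
0.65 42 [0.2032 0.2188 0.247  0.0281]
knobtop 28 c [609.  222.1] sz [15.6 16.8] ang 21.13
[0.61031903 0.22080913 0.14300387]
roof 2256 c [664.4 227.9] sz [159. 326.] ang 4.03
boardtop 131 c [ 581.7 -265.1] sz [110.8  16.8] ang 62.97
hook [[0.556, -0.314, 0.171], [0.555, -0.301, 0.179], [0.561, -0.291, 0.172], [0.569, -0.277, 0.176], [0.572, -0.259, 0.175], [0.582, -0.255, 0.171], [0.561, -0.251, 0.176], [0.554, -0.249, 0.176], [0.539, -0.244, 0.179], [0.537, -0.24, 0.176], [0.528, -0.236, 0.182], [0.512, -0.232, 0.178], [0.511, -0.228, 0.178], [0.493, 
[... 680 characters left out ...]
z [12.7 12.6] ang 88.33
[0.61408928 0.22589933 0.14297367]
roof 2733 c [665.4 230.4] sz [159.2 324. ] ang 4.16
boardtop 117 c [ 583.4 -261.8] sz [108.   11.9] ang 63.35
hook [[0.569, -0.261, 0.178], [0.573, -0.254, 0.178], [0.56, -0.25, 0.177], [0.548, -0.245, 0.173], [0.538, -0.24, 0.175], [0.524, -0.234, 0.178], [0.515, -0.228, 0.18], [0.503, -0.223, 0.177], [0.492, -0.218, 0.174], [0.61, -0.217, 0.176], [0.606, -0.213, 0.179], [0.479, -0.209, 0.173], [0.469, -0.203, 0.179], [0.467, -0.187, 0.18], [0.466, -0.17, 0.179], [0.472, -0.15, 0.177], [0.502, -0.136, 0.178], [0.496, -0.132, 0.177]]
mug 100 c [ 411.5 -248.6] sz [76.2 73.9] ang 49.86
tin 239 c [ 486.4 -110.8] sz [60.4 56.5] ang 80.78
```

View pics/c2.png

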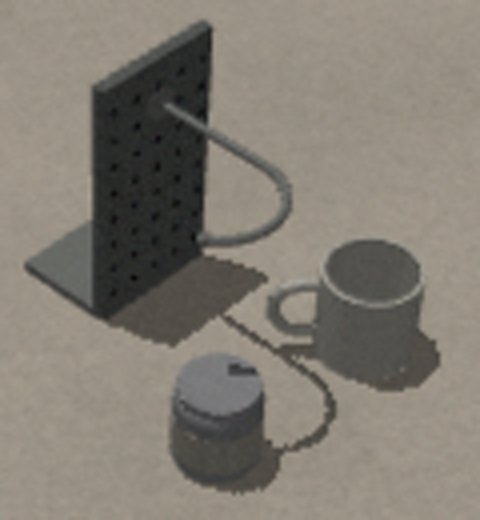

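Side crop (540 px wide, 3x): the brush stands in the middle bay, knob at (300,230) and tail end at (430,335). The scraper is in the bay above it and the jar in the one below. Hook crop: the straight part runs from (165,105) to (260,160), then the bend goes round to the ball at (205,240). The mug and tin lie below the hook.

```bash
cat >> h.py <<'E'
def plan(wps,smax=.045,rmax=8.5,cur=None):
    """waypoints (x,y,z,yawdeg[,nrows]); prints rows in tool axes (tool down)"""
    s=env.sense();M=R.from_rotvec(s['eef_rot']).as_matrix()
    if cur is None: cur=list(s['tool_pos'])+[np.degrees(np.arctan2(M[1,0],M[0,0]))]
    p=np.array(cur[:3]);yaw=cur[3];rows=[]
    for w in wps:
        d=np.array(w[:3])-p;dy=w[3]-yaw
        n=w[4] if len(w)>4 else int(max(1,np.ceil(np.linalg.norm(d)/smax),np.ceil(abs(dy)/rmax)))
        p0,y0=p.copy(),yaw
        for i in range(1,n+1):
            g=p0+d*i/n;gy=y0+dy*i/n;a=np.radians(yaw);c,q=np.cos(a),np.sin(a)
            A=np.array([[c,q,0],[q,-c,0],[0,0,-1]]).T
            o=np.round(A.T@(g-p),3);r=round(yaw-gy,1)
            p=p+A@o;yaw-=r;rows.append((o.tolist(),r))
    for k in range(0,len(rows),8):
        print('offset',[r[0] for r in rows[k:k+8]],'roll',[r[1] for r in rows[k:k+8]])
    print('end',np.round(p,4),round(yaw,1))
E
python3 - <<'E'
from h import *
plan([(.526,.2185,.15,183,21)])
E
```

```text
offset [[0.027, -0.032, 0.004], [0.031, -0.028, 0.004], [0.035, -0.024, 0.003], [0.037, -0.019, 0.004], [0.04, -0.014, 0.004], [0.041, -0.008, 0.004], [0.042, -0.003, 0.004], [0.042, 0.002, 0.004]] roll [np.float64(-7.6), np.float64(-7.7), np.float64(-7.6), np.float64(-7.6), np.float64(-7.7), np.float64(-7.6), np.float64(-7.7), np.float64(-7.6)]
offset [[0.041, 0.009, 0.003], [0.04, 0.013, 0.004], [0.038, 0.019, 0.004], [0.034, 0.024, 0.004], [0.032, 0.028, 0.004], [0.027, 0.032, 0.003], [0.023, 0.035, 0.004], [0.018, 0.038, 0.004]] roll [np.float64(-7.6), np.float64(-7.7), np.float64(-7.6), np.float64(-7.6), np.float64(-7.7), np.float64(-7.6), np.float64(-7.7), np.float64(-7.6)]
offset [[0.012, 0.04, 0.004], [0.008, 0.041, 0.004], [0.001, 0.042, 0.004], [-0.004, 0.042, 0.003], [-0.009, 0.041, 0.004]] roll [np.float64(-7.6), np.float64(-7.7), np.float64(-7.6), np.float64(-7.6), np.float64(-7.7)]
end [0.526  0.2183 0.1502] 183.0
```

Request:
move_arm(
  offset=[
    [0.027,-0.032,0],
    [0.031,-0.028,0],
    [0.035,-0.024,0],
    [0.037,-0.019,0],
    [0.04,-0.014,0],
    [0.041,-0.008,0],
    [0.042,-0.003,0],
    [0.042,0.002,0],
  ],
  roll=[-7.6,-7.7,-7.6,-7.6,-7.7,-7.6,-7.7,-7.6],
  jaw=[0,0,0,0,0,0,0,0],
)

```text
clock: 0.95
tool_pos: [0.3608, -0.3008, 0.231]
eef_rot: [-2.334, -2.102, -0.0]
force: [0.8, -0.9, -1.5]
width: 0.0851
gripper_force: 0.0
```

Request:
move_arm(
  offset=[
    [0.041,0.009,0],
    [0.04,0.013,0],
    [0.038,0.019,0],
    [0.034,0.024,0.005],
    [0.032,0.028,0.005],
    [0.027,0.032,0.01],
    [0.023,0.035,0.01],
    [0.018,0.038,0.01],
  ],
  roll=[-7.6,-7.7,-7.6,-7.6,-7.7,-7.6,-7.7,-7.6],
  jaw=[0,0,0,0,60,110,130,130],
)

```text
clock: 1.75
tool_pos: [0.4626, 0.0198, 0.191]
eef_rot: [0.941, 2.997, -0.0]
force: [0.9, -0.8, 0.1]
width: 0.042
gripper_force: 0.0
```

Request:
move_arm(
  offset=[
    [0.012,0.04,0.01],
    [0.008,0.041,0.01],
    [0.001,0.042,0.01],
    [-0.004,0.042,0.01],
    [-0.009,0.041,0],
    [0,0,0],
    [0,0,0],
  ],
  roll=[-7.6,-7.7,-7.6,-7.6,-7.7,0,0],
  jaw=[130,130,130,130,130,130,130],
)

```text
clock: 2.45
tool_pos: [0.5258, 0.2185, 0.1507]
eef_rot: [0.085, -3.139, 0.001]
force: [-0.2, -0.6, 0.1]
width: 0.0419
gripper_force: 0.0
```

```bash
python3 - <<'E'
from h import *
st();f=grab('wrist','w1.png');W=cloud(f);z=W[...,2]
m=cv2.inRange(cv2.cvtColor(f['img'],cv2.COLOR_BGR2HSV),(105,130,40),(130,255,255))>0
b=m&(z>.02)&(z<.036)&(W[...,1]>.18)&(W[...,1]<.26)&(W[...,0]>.48)
t=W[b]
for a in np.arange(.50,.67,.01):
    q=t[(t[:,0]>=a)&(t[:,0]<a+.01)]
    if len(q): print(round(a,2),len(q),np.round([q[:,1].min(),np.median(q[:,1]),q[:,1].max(),np.median(q[:,2])],4))
print('tail end x',t[:,0].min())
E
```

```text
t 2.45 p [0.5258 0.2185 0.1507] R [[-0.999, -0.054, -0.001], [-0.054, 0.999, -0.001], [0.001, -0.001, -1.0]] q [ 0.216  0.137  1.907 -0.     1.099 -1.409] F [-0.2 -0.6  0.1] w 0.041882745367389534 0.0
0.51 104 [0.2139 0.2201 0.2247 0.0286]
0.52 137 [0.2136 0.2199 0.2253 0.0288]
0.53 139 [0.2139 0.2201 0.2259 0.0287]
0.54 145 [0.2145 0.2207 0.2265 0.0287]
0.55 22 [0.2148 0.2217 0.2271 0.0288]
0.56 225 [0.2009 0.2239 0.2434 0.0286]
0.57 285 [0.2001 0.2181 0.2442 0.0289]
0.58 289 [0.2005 0.2202 0.2449 0.0288]
0.59 272 [0.2018 0.2217 0.2454 0.0289]
0.6 336 [0.202  0.2232 0.2455 0.0288]
0.61 253 [0.2023 0.2331 0.2464 0.0288]
0.62 212 [0.2027 0.2247 0.2472 0.0288]
0.63 132 [0.2041 0.2148 0.2469 0.0287]
0.64 16 [0.2044 0.2261 0.2326 0.0292]
0.65 163 [0.213  0.2259 0.24   0.0288]
tail end x 0.5118412719793425
```

View pics/w1.png

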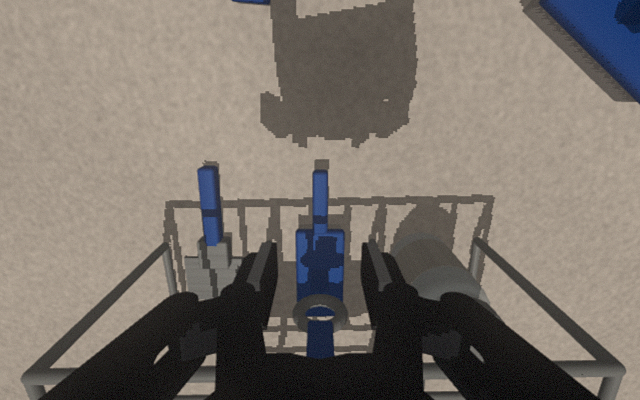

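The wrist view shows the tail end at (321,165) directly ahead, between the open fingers. The block and eye are behind it at (320,310), and the scraper tail is at left (208,200). The measured tail y of 0.220 agrees with the plan, so I'll lower and grip.

Request:
move_arm(
  offset=[
    [0,0.0015,0.03],
    [0,0,0.04],
    [0,0,0.035],
    [0,0,0.025],
    [0,0,0.012],
    [0,0,0.005],
    [0,0,0],
  ],
  roll=[0,0,0,0,0,0,0],
  jaw=[130,130,130,130,130,130,130],
)

```text
clock: 3.2
tool_pos: [0.5264, 0.2188, 0.0048]
eef_rot: [-0.081, 3.14, 0.0]
force: [-0.0, -0.5, 0.4]
width: 0.0419
gripper_force: 0.0
```

Request:
move_arm(
  offset=[
    [0,0,0],
    [0,0,0],
    [0,0,0],
    [0,0,0],
    [0,0,0],
  ],
  roll=[0,0,0,0,0],
  jaw=[180,220,255,255,255],
  newtons=40,
)

```text
clock: 3.7
tool_pos: [0.5273, 0.2195, 0.0059]
eef_rot: [-0.083, 3.138, 0.0]
force: [-1.5, -0.7, 6.3]
width: 0.0128
gripper_force: 44.0
```

Request:
move_arm(
  offset=[
    [0.008,0,-0.001],
    [0.014,0,0],
    [0.018,0,0],
    [0.02,0,0],
    [0.02,0,0],
    [0.02,0,0],
    [0.02,0,0],
    [0.01,0,0],
  ],
  roll=[0,0,0,0,0,0,0,0],
  jaw=[255,255,255,255,255,255,255,255],
)

```text
clock: 4.5
tool_pos: [0.3963, 0.2128, 0.006]
eef_rot: [-0.084, 3.136, 0.001]
force: [2.6, -0.2, 1.3]
width: 0.0131
gripper_force: 43.5
```

```bash
python3 - <<'E'
from h import *
st();f=grab('side');W=cloud(f);z=W[...,2]
m=cv2.inRange(cv2.cvtColor(f['img'],cv2.COLOR_BGR2HSV),(105,130,40),(130,255,255))>0
b=m&(W[...,1]>.17)&(W[...,1]<.26)&(W[...,0]>.38)
for lo,hi in [(.02,.036),(.135,.155)]:
    t=W[b&(z>lo)&(z<hi)];print(len(t),np.round(np.percentile(t,[1,50,99],axis=0),4).tolist(), cv2.minAreaRect((t[:,:2]*1000).astype(np.float32)))
E
```

```text
t 4.5 p [0.3963 0.2128 0.006 ] R [[-0.999, -0.053, 0.004], [-0.053, 0.999, 0.001], [-0.004, 0.001, -1.0]] q [ 0.267  0.12   2.25  -0.     0.767 -1.357] F [ 2.6 -0.2  1.3] w 0.013086337770398243 43.47867786884308
704 [[0.382, 0.1948, 0.022], [0.471, 0.2194, 0.0286], [0.5267, 0.2405, 0.0334]] ((454.35418701171875, 216.31048583984375), (148.72422790527344, 48.056549072265625), 3.7051708698272705)
72 [[0.47, 0.2073, 0.1356], [0.4783, 0.2205, 0.1431], [0.4869, 0.2272, 0.147]] ((478.7158203125, 217.03659057617188), (17.083444595336914, 20.19597053527832), 12.757728576660156)
```

Request:
move_arm(
  offset=[
    [0,0,0],
    [0,0,0],
    [0,0,0],
    [0,0,0],
    [0,0,-0.02],
    [0,0,-0.04],
    [0,0,-0.045],
    [0,0,-0.045],
  ],
  roll=[0,0,0,0,0,0,0,0],
  jaw=[220,180,130,130,130,130,130,130],
)

```text
clock: 5.35
tool_pos: [0.3954, 0.2121, 0.156]
eef_rot: [0.082, -3.138, 0.001]
force: [1.0, 0.2, -0.8]
width: 0.0418
gripper_force: 0.0
```

Request:
move_arm(
  offset=[
    [0,0,-0.045],
    [0,0,-0.04],
    [0,0,-0.025],
    [0,0,0],
  ],
  roll=[0,0,0,0],
  jaw=[110,110,110,110],
)

```text
clock: 5.75
tool_pos: [0.3983, 0.213, 0.2699]
eef_rot: [-0.082, 3.132, 0.003]
force: [-0.3, 0.3, -0.2]
width: 0.0486
gripper_force: 0.0
```

```bash
python3 - <<'E'
from h import *
st()
for n in ['side','scene','wrist']:
    f=grab(n,n+'2.png');W=cloud(f);z=W[...,2]
    m=cv2.inRange(cv2.cvtColor(f['img'],cv2.COLOR_BGR2HSV),(105,130,40),(130,255,255))>0
    b=m&(W[...,1]>.17)&(W[...,1]<.26)&(W[...,0]>.38)
    for lo,hi in [(.02,.036),(.135,.155)]:
        t=W[b&(z>lo)&(z<hi)]
        if len(t)<5: continue
        print(n,len(t),np.round(np.percentile(t,[1,50,99],axis=0),4).tolist(), cv2.minAreaRect((t[:,:2]*1000).astype(np.float32)))
E
```

```text
t 5.75 p [0.3983 0.213  0.2699] R [[-0.999, -0.053, 0.008], [-0.053, 0.999, 0.002], [-0.008, 0.002, -1.0]] q [ 0.266 -0.263  2.06   0.     1.335 -1.358] F [-0.3  0.3 -0.2] w 0.0486128715090344 0.0
side 778 [[0.3828, 0.1947, 0.0223], [0.4656, 0.2185, 0.0286], [0.5255, 0.2407, 0.0333]] ((453.54595947265625, 215.98049926757812), (147.04331970214844, 47.20911407470703), 2.899632453918457)
side 69 [[0.4696, 0.2073, 0.1352], [0.4771, 0.2186, 0.1427], [0.4869, 0.2269, 0.1458]] ((477.7915344238281, 216.91712951660156), (17.58540153503418, 20.59056854248047), 7.758502960205078)
scene 397 [[0.3883, 0.2008, 0.0242], [0.479, 0.2226, 0.0286], [0.528, 0.2422, 0.0336]] ((457.6045837402344, 219.87945556640625), (147.03082275390625, 42.2045783996582), 2.314633846282959)
scene 52 [[0.4703, 0.2128, 0.1357], [0.4816, 0.2212, 0.1433], [0.4883, 0.2273, 0.147]] ((479.0245056152344, 219.89895629882812), (14.846294403076172, 18.78191566467285), 89.71028900146484)
wrist 1094 [[0.3814, 0.1956, 0.0268], [0.4464, 0.2123, 0.0288], [0.5251, 0.2392, 0.0304]] ((451.2137756347656, 211.99404907226562), (155.64300537109375, 54.252769470214844), 11.159366607666016)
wrist 250 [[0.4698, 0.2094, 0.1425], [0.4774, 0.2173, 0.1438], [0.4859, 0.2251, 0.1452]] ((477.81768798828125, 217.2428741455078), (16.672046661376953, 15.426331520080566), 2.4510247707366943)
```

Request:
move_arm(
  offset=[
    [-0.02,0,0],
    [-0.035,0,0],
    [-0.026,0,0],
    [0,0,0.03],
    [0,0,0.035],
    [0,0,0],
    [0,0,0],
  ],
  roll=[0,0,0,0,0,0,0],
  jaw=[110,110,110,110,110,110,110],
)

```text
clock: 6.6
tool_pos: [0.4758, 0.2164, 0.1982]
eef_rot: [0.083, -3.136, 0.002]
force: [-0.2, -0.2, 0.6]
width: 0.0488
gripper_force: 0.0
```

```bash
python3 - <<'E'
from h import *
st()
f=grab('wrist','w3.png');W=cloud(f);z=W[...,2]
m=cv2.inRange(cv2.cvtColor(f['img'],cv2.COLOR_BGR2HSV),(105,130,40),(130,255,255))>0
b=m&(W[...,1]>.17)&(W[...,1]<.26)&(W[...,0]>.36)
for lo,hi in [(.02,.036),(.135,.155)]:
    t=W[b&(z>lo)&(z<hi)]
    if len(t)>5: print(len(t),np.round(np.percentile(t,[1,50,99],axis=0),4).tolist(), cv2.minAreaRect((t[:,:2]*1000).astype(np.float32)))
E
```

```text
t 6.6 p [0.4758 0.2164 0.1982] R [[-0.999, -0.053, -0.005], [-0.053, 0.999, -0.001], [0.005, -0.001, -1.0]] q [ 0.233 -0.018  1.977  0.     1.188 -1.391] F [-0.2 -0.2  0.6] w 0.048789293908582845 0.0
1480 [[0.3815, 0.1944, 0.0269], [0.4525, 0.2106, 0.0288], [0.5249, 0.2404, 0.0306]] ((442.22406005859375, 210.59690856933594), (174.0341033935547, 53.198974609375), 10.572325706481934)
555 [[0.4702, 0.2087, 0.1424], [0.478, 0.2172, 0.1438], [0.4866, 0.2256, 0.1452]] ((478.19549560546875, 217.2362823486328), (17.018226623535156, 17.030536651611328), 3.5574376583099365)
```

Request:
move_arm(
  offset=[
    [-0.002,0.001,0.03],
    [0,0,0.03],
    [0,0,0.02],
    [0,0,0.011],
    [0,0,0],
    [0,0,0],
  ],
  roll=[0,0,0,0,0,0],
  jaw=[110,110,110,110,110,110],
)

```text
clock: 7.25
tool_pos: [0.4803, 0.2182, 0.1111]
eef_rot: [-0.083, 3.138, 0.001]
force: [0.2, -0.5, -0.1]
width: 0.0487
gripper_force: 0.0
```

Request:
move_arm(
  offset=[
    [0,0,0],
    [0,0,0],
    [0,0,0],
    [0,0,0],
    [0,0,0],
    [0,0,0],
  ],
  roll=[0,0,0,0,0,0],
  jaw=[150,190,220,255,255,255],
  newtons=60,
)

```text
clock: 7.85
tool_pos: [0.48, 0.2179, 0.1107]
eef_rot: [-0.083, 3.138, 0.0]
force: [0.2, -0.8, 5.5]
width: 0.0171
gripper_force: 59.3
```

Request:
move_arm(
  offset=[
    [0,0,-0.01],
    [0,0,-0.02],
    [0,0,-0.03],
    [0,0,-0.04],
    [0,0,-0.03],
    [0,0,-0.02],
    [0,0,0],
  ],
  roll=[0,0,0,0,0,0,0],
  jaw=[255,255,255,255,255,255,255],
)

```text
clock: 8.55
tool_pos: [0.4804, 0.2184, 0.263]
eef_rot: [-0.083, 3.134, 0.003]
force: [1.0, -0.1, -0.8]
width: 0.0177
gripper_force: 58.7
```

```bash
python3 - <<'E'
from h import *
st()
f=grab('wrist','w4.png');W=cloud(f);z=W[...,2]
m=cv2.inRange(cv2.cvtColor(f['img'],cv2.COLOR_BGR2HSV),(105,130,40),(130,255,255))>0
b=m&(W[...,1]>.17)&(W[...,1]<.26)&(W[...,0]>.36)
t=W[b&(z>.1)&(z<.3)];print(np.round(np.percentile(t,[1,50,99],axis=0),4).tolist())
# hook / board refined from saved clouds, merged
for n in ['side','scene']:
    W=np.load(n+'0.npy');z=W[...,2]
    q=W[(z>.165)&(z<.186)&(W[...,0]<.56)&(W[...,0]>.42)&(W[...,1]<-.1)&(W[...,1]>-.27)]
    a=np.radians(-26);c=np.array([[np.cos(a),np.sin(a)],[-np.sin(a),np.cos(a)]])
    r=(q[:,:2]-[.5827,-.2635])@c.T
    o=np.argsort(r[:,1]);r=r[o]*1000
    s=r[(r[:,1]<12)&(r[:,0]>-100)&(r[:,0]<-25)];print(n,'straight slope',np.polyfit(s[:,0],s[:,1],1),len(s))
    bd=r[(r[:,1]>12)|(r[:,0]<-105)];bd=bd[bd[:,0]<-30]
    from scipy.optimize import least_squares
    g=least_squares(lambda k:np.hypot(bd[:,0]-k[0],bd[:,1]-k[1])-45,[-105,45],loss='soft_l1');print('bend',g.x,len(bd),'max y',r[:,1].max(),r[np.argmax(r[:,1])],'min x',r[:,0].min(), 'z',np.percentile(q[:,2],[5,50,95]))
    # board face
    f=W[(z>.03)&(z<.16)&(W[...,0]>.5)&(W[...,0]<.65)&(W[...,1]<-.18)&(W[...,1]>-.34)]
    r=(f[:,:2]-[.5827,-.2635])@c.T*1000;k=np.abs(r[:,1])<55;r=r[k&(np.abs(r[:,0])<15)]
    print('face',len(r),np.polyfit(r[:,1],r[:,0],1),np.percentile(r,[1,99],axis=0).tolist())
E
```

```text
t 8.55 p [0.4804 0.2184 0.263 ] R [[-0.999, -0.053, 0.006], [-0.053, 0.999, 0.002], [-0.006, 0.002, -1.0]] q [ 0.234 -0.07   1.905  0.     1.299 -1.39 ] F [ 1.  -0.1 -0.8] w 0.017668694947134755 58.65180730819702
[[0.3882, 0.1968, 0.1797], [0.4732, 0.2179, 0.2796], [0.5039, 0.2395, 0.2972]]
side straight slope [-0.01603437 -1.38788394] 60
bend [-105.06928971   44.60393921] 107 max y 87.85023540318299 [-129.48930567   87.8502354 ] min x -152.6506248226084 z [0.17398458 0.17849397 0.1815399 ]
face 936 [ 0.03569549 -4.8708013 ] [[-9.013012657573057, -53.121593792755014], [5.0011266634118, 53.54516951263656]]
scene straight slope [-0.01966495  0.13612062] 69
bend [-103.97220352   47.48197021] 95 max y 91.852957988734 [-125.57138722   91.85295799] min x -151.91034843176126 z [0.17429773 0.1779452  0.18101254]
face 159 [ 0.09479521 -4.67112383] [[-6.903715828600949, -50.68210571667021], [6.399384197406493, 54.897263334408144]]
```

```bash
python3 - <<'E'
from h import *
plan([(.45,.02,.263,3,24),(.582,-.06,.202,3,6),(.582,-.127,.202,3,4)])
E
```

```text
offset [[0.002, -0.008, -0.0], [0.002, -0.008, -0.0], [0.004, -0.008, -0.0], [0.005, -0.006, -0.0], [0.005, -0.007, -0.001], [0.007, -0.005, 0.0], [0.007, -0.005, 0.0], [0.007, -0.004, 0.0]] roll [np.float64(-7.5), np.float64(-7.5), np.float64(-7.5), np.float64(-7.5), np.float64(-7.5), np.float64(-7.5), np.float64(-7.5), np.float64(-7.5)]
offset [[0.008, -0.002, 0.0], [0.008, -0.002, -0.0], [0.008, -0.0, -0.0], [0.009, 0.0, -0.0], [0.008, 0.002, -0.0], [0.008, 0.003, -0.001], [0.007, 0.003, 0.0], [0.007, 0.005, 0.0]] roll [np.float64(-7.5), np.float64(-7.5), np.float64(-7.5), np.float64(-7.5), np.float64(-7.5), np.float64(-7.5), np.float64(-7.5), np.float64(-7.5)]
offset [[0.006, 0.006, 0.0], [0.006, 0.006, 0.0], [0.005, 0.007, -0.0], [0.003, 0.007, -0.0], [0.003, 0.008, -0.0], [0.001, 0.008, -0.0], [0.001, 0.009, -0.001], [-0.001, 0.008, 0.0]] roll [np.float64(-7.5), np.float64(-7.5), np.float64(-7.5), np.float64(-7.5), np.float64(-7.5), np.float64(-7.5), np.float64(-7.5), np.float64(-7.5)]
offset [[0.021, 0.015, 0.01], [0.022, 0.014, 0.01], [0.021, 0.015, 0.011], [0.021, 0.014, 0.01], [0.022, 0.015, 0.01], [0.021, 0.014, 0.01], [-0.001, 0.017, 0.0], [-0.001, 0.016, 0.0]] roll [np.float64(0.0), np.float64(0.0), np.float64(0.0), np.float64(0.0), np.float64(0.0), np.float64(0.0), np.float64(0.0), np.float64(0.0)]
offset [[-0.001, 0.017, 0.0], [-0.001, 0.017, 0.0]] roll [np.float64(0.0), np.float64(0.0)]
end [ 0.5816 -0.1271  0.2024] 3.0
```

```bash
python3 - <<'E'
from h import *
np.set_printoptions(legacy='1.25')
plan([(.45,.02,.263,3,24),(.582,-.06,.202,3,6),(.582,-.127,.202,3,4)],cur=[.4804,.2184,.263,183])
E
```

```text
offset [[0.002, -0.008, 0.0], [0.0, -0.008, 0.0], [-0.0, -0.009, 0.0], [-0.002, -0.008, 0.0], [-0.002, -0.008, 0.0], [-0.004, -0.007, 0.0], [-0.005, -0.007, 0.0], [-0.005, -0.007, 0.0]] roll [7.5, 7.5, 7.5, 7.5, 7.5, 7.5, 7.5, 7.5]
offset [[-0.006, -0.005, 0.0], [-0.007, -0.005, 0.0], [-0.008, -0.004, 0.0], [-0.008, -0.002, 0.0], [-0.008, -0.002, 0.0], [-0.008, -0.001, 0.0], [-0.009, 0.001, 0.0], [-0.008, 0.001, 0.0]] roll [7.5, 7.5, 7.5, 7.5, 7.5, 7.5, 7.5, 7.5]
offset [[-0.008, 0.003, 0.0], [-0.007, 0.003, 0.0], [-0.007, 0.005, 0.0], [-0.007, 0.006, 0.0], [-0.005, 0.006, 0.0], [-0.005, 0.007, 0.0], [-0.004, 0.007, 0.0], [-0.002, 0.008, 0.0]] roll [7.5, 7.5, 7.5, 7.5, 7.5, 7.5, 7.5, 7.5]
offset [[0.021, 0.014, 0.01], [0.021, 0.015, 0.01], [0.022, 0.014, 0.01], [0.021, 0.015, 0.011], [0.021, 0.014, 0.01], [0.021, 0.015, 0.01], [-0.001, 0.017, 0.0], [-0.001, 0.016, -0.0]] roll [0.0, 0.0, 0.0, 0.0, 0.0, 0.0, 0.0, 0.0]
offset [[-0.001, 0.017, -0.0], [-0.0, 0.017, -0.0]] roll [0.0, 0.0]
end [ 0.5824 -0.1271  0.202 ] 3.0
```

Request:
move_arm(
  offset=[
    [0.002,-0.008,0],
    [0,-0.008,0],
    [0,-0.009,0],
    [-0.002,-0.008,0],
    [-0.002,-0.008,0],
    [-0.004,-0.007,0],
    [-0.005,-0.007,0],
    [-0.005,-0.007,0],
  ],
  roll=[7.5,7.5,7.5,7.5,7.5,7.5,7.5,7.5],
  jaw=[255,255,255,255,255,255,255,255],
)

```text
clock: 9.4
tool_pos: [0.4672, 0.1513, 0.2563]
eef_rot: [-1.504, -2.753, 0.004]
force: [-0.3, -0.3, -1.7]
width: 0.0172
gripper_force: 58.6
```

Request:
move_arm(
  offset=[
    [-0.006,-0.005,0],
    [-0.007,-0.005,0],
    [-0.008,-0.004,0],
    [-0.008,-0.002,0],
    [-0.008,-0.002,0],
    [-0.008,-0.001,0],
    [-0.009,0.001,0],
    [-0.008,0.001,0],
  ],
  roll=[7.5,7.5,7.5,7.5,7.5,7.5,7.5,7.5],
  jaw=[255,255,255,255,255,255,255,255],
)

```text
clock: 10.2
tool_pos: [0.4571, 0.0853, 0.2563]
eef_rot: [-2.68, -1.633, 0.007]
force: [0.2, 0.2, -2.7]
width: 0.017
gripper_force: 58.6
```

Request:
move_arm(
  offset=[
    [-0.008,0.003,0],
    [-0.007,0.003,0],
    [-0.007,0.005,0],
    [-0.007,0.006,0],
    [-0.005,0.006,0],
    [-0.005,0.007,0],
    [-0.004,0.007,0],
    [-0.002,0.008,0],
  ],
  roll=[7.5,7.5,7.5,7.5,7.5,7.5,7.5,7.5],
  jaw=[255,255,255,255,255,255,255,255],
)

```text
clock: 11.0
tool_pos: [0.4477, 0.0196, 0.2564]
eef_rot: [-3.139, -0.074, 0.008]
force: [-1.0, 0.4, -2.6]
width: 0.0172
gripper_force: 58.6
```

Request:
move_arm(
  offset=[
    [0.021,0.014,0.01],
    [0.021,0.015,0.01],
    [0.022,0.014,0.01],
    [0.021,0.015,0.011],
    [0.021,0.014,0.01],
    [0.021,0.015,0.01],
    [-0.001,0.017,0],
    [-0.001,0.016,0],
  ],
  roll=[0,0,0,0,0,0,0,0],
  jaw=[255,255,255,255,255,255,255,255],
)

```text
clock: 11.8
tool_pos: [0.5788, -0.094, 0.1957]
eef_rot: [-3.139, -0.083, 0.008]
force: [-0.3, 0.4, -1.5]
width: 0.0174
gripper_force: 58.6
```

Request:
move_arm(
  offset=[
    [-0.001,0.017,0],
    [0,0.017,0],
    [0,0,0],
    [0,0,0],
  ],
  roll=[0,0,0,0],
  jaw=[255,255,255,255],
)

```text
clock: 12.2
tool_pos: [0.5809, -0.1281, 0.1988]
eef_rot: [-3.14, -0.081, -0.001]
force: [0.1, 0.3, -1.6]
width: 0.0172
gripper_force: 58.7
```

```bash
python3 - <<'E'
from h import *
st()
for n in ['side','scene','wrist']:
    f=grab(n,n+'5.png'); np.save(n+'5.npy',cloud(f))
a=cv2.imread('pics/side5.png')[60:210,240:420];b=cv2.imread('pics/scene5.png')[90:240,170:350]
cv2.imwrite('pics/c5.png',np.hstack([cv2.resize(i,(400,333),interpolation=cv2.INTER_CUBIC) for i in (a,b)]))
E
```

```text
t 12.2 p [ 0.5809 -0.1281  0.1988] R [[0.999, 0.051, 0.001], [0.051, -0.999, 0.0], [0.001, -0.0, -1.0]] q [-3.880e-01  1.400e-01  1.810e+00  1.000e-03  1.192e+00  1.131e+00] F [ 0.1  0.3 -1.6] w 0.017169402155222387 58.70207726955414
```

View pics/c5.png

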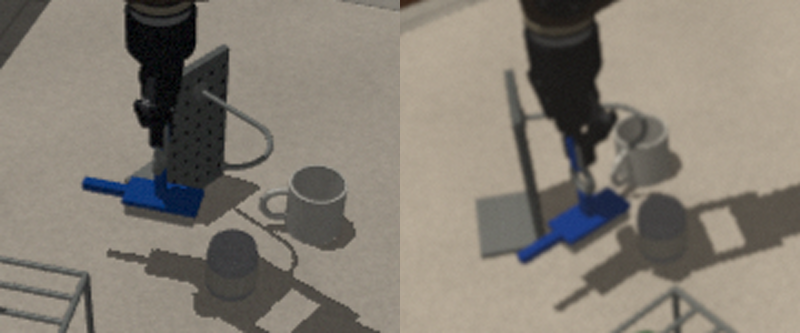

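The pictures show the brush held level next to the board, tail pointing away to +x. In the left crop the block is at (165,190) and the hook tip at about (225,162), free ahead of it. The mug and tin are undisturbed. Next I'll measure the held brush against the hook.

```bash
python3 - <<'E'
from h import *
for n in ['side','scene','wrist']:
    im=cv2.imread(f'pics/{n}5.png');W=np.load(n+'5.npy');z=W[...,2]
    m=cv2.inRange(cv2.cvtColor(im,cv2.COLOR_BGR2HSV),(105,130,40),(130,255,255))>0
    t=W[m&(z>.10)&(z<.13)&(W[...,1]<-.05)&(W[...,0]>.4)]
    if len(t)>20:
        r=cv2.minAreaRect((t[:,:2]*1000).astype(np.float32));print(n,len(t),np.round(r[0]+r[1]+(r[2],),1),'x',np.round(np.percentile(t[:,0],[.5,99.5]),4))
        A=np.c_[t[:,:2],np.ones(len(t))];print(' plane',np.round(np.linalg.lstsq(A,t[:,2],rcond=None)[0],4),'zmed',np.median(t[:,2]))
        tl=t[t[:,0]>.635];print(' tail y',np.median(tl[:,1]),'blk y',np.percentile(t[t[:,0]<.6,1],[1,99]))
    # eye ring: grey pts between z .15 and .2 near x .58
    e=W[~m&(z>.155)&(z<.185)&(abs(W[...,0]-.58)<.03)&(abs(W[...,1]+.127)<.03)];print(' ring',len(e),np.round(np.percentile(e,[2,50,98],axis=0),4).tolist() if len(e)else'')
    h=W[(z>.165)&(z<.186)&(W[...,0]<.55)&(W[...,0]>.43)&(W[...,1]<-.1)&(W[...,1]>-.25)]
    g=h[(h[:,1]>-.15)];print(' hook end maxx',np.round(g[np.argsort(g[:,0])][-6:],4).tolist())
E
```

```text
side 517 [ 605.2 -125.5  146.8   50.1    3.6] x [0.5322 0.6767]
 plane [-0.0058 -0.024   0.1172] zmed 0.11679950999442212
 tail y -0.12030765921354786 blk y [-0.15123613 -0.10350455]
 ring 52 [[0.5764, -0.1449, 0.158], [0.5793, -0.1174, 0.1694], [0.5847, -0.1052, 0.184]]
 hook end maxx [[0.5043, -0.1349, 0.1814], [0.5054, -0.13, 0.1784], [0.5066, -0.1341, 0.178], [0.507, -0.1353, 0.1803], [0.508, -0.1298, 0.1778], [0.5093, -0.1343, 0.1771]]
scene 460 [ 6.108e+02 -1.227e+02  1.436e+02  4.520e+01  1.000e-01] x [0.5404 0.68  ]
 plane [-0.0079 -0.0184  0.119 ] zmed 0.11634787105118416
 tail y -0.11754640049236809 blk y [-0.14291932 -0.10158103]
 ring 75 [[0.5787, -0.1415, 0.1574], [0.5851, -0.1218, 0.1679], [0.5884, -0.1044, 0.1843]]
 hook end maxx [[0.5081, -0.138, 0.173], [0.5082, -0.1288, 0.1756], [0.5085, -0.1321, 0.1805], [0.5088, -0.1274, 0.1803], [0.5095, -0.1315, 0.1745], [0.5103, -0.1299, 0.1794]]
wrist 5170 [ 618.8 -124.8  125.7   44.2    3. ] x [0.5663 0.6805]
 plane [-0.0037  0.0075  0.1202] zmed 0.11689421805995796
 tail y -0.12263244329496298 blk y [-0.14833059 -0.1047849 ]
 ring 1154 [[0.5793, -0.1464, 0.1579], [0.586, -0.1264, 0.166], [0.5885, -0.1065, 0.1843]]
 hook end maxx [[0.5111, -0.1347, 0.1786], [0.5111, -0.1334, 0.1752], [0.5112, -0.1334, 0.1787], [0.5113, -0.134, 0.1762], [0.5113, -0.1328, 0.1763], [0.5116, -0.1334, 0.1748]]
```

Request:
move_arm(
  offset=[
    [-0.005,-0.001,-0.002],
    [-0.01,0,0],
    [-0.015,0,0],
    [-0.015,0,0],
    [-0.01,0,0],
    [0,0,0],
    [0,0,0],
  ],
  roll=[0,0,0,0,0,0,0],
  jaw=[255,255,255,255,255,255,255],
)

```text
clock: 13.05
tool_pos: [0.5263, -0.1295, 0.2007]
eef_rot: [3.14, 0.083, 0.002]
force: [-0.9, -0.3, -0.6]
width: 0.0171
gripper_force: 58.8
```

```bash
python3 - <<'E'
from h import *
st()
for n in ['side','scene','wrist']:
    f=grab(n,n+'6.png');W=cloud(f);z=W[...,2]
    m=cv2.inRange(cv2.cvtColor(f['img'],cv2.COLOR_BGR2HSV),(105,130,40),(130,255,255))>0
    t=W[m&(z>.10)&(z<.13)&(W[...,1]<-.05)&(W[...,0]>.4)]
    print(n,'x',np.round(np.percentile(t[:,0],[.5,99.5]),4),'z',np.median(t[:,2]),'tail y',np.median(t[t[:,0]>.59,1]),'blk y',np.percentile(t[t[:,0]<.56,1],[1,99]))
    h=W[~m&(z>.16)&(z<.19)&(W[...,0]<.516)&(W[...,0]>.49)&(W[...,1]<-.1)&(W[...,1]>-.16)];print(len(h),np.round(np.percentile(h,[3,50,97],axis=0),4).tolist() if len(h) else '')
a=cv2.imread('pics/side6.png')[80:180,270:390];b=cv2.imread('pics/wrist6.png')
cv2.imwrite('pics/c6.png',np.hstack([cv2.resize(a,(480,400),interpolation=cv2.INTER_CUBIC),b[100:400,160:480][:,:]if 0 else cv2.resize(b[:, 160:480],(320,400))]))
E
```

```text
t 13.05 p [ 0.5263 -0.1295  0.2007] R [[0.999, 0.053, 0.001], [0.053, -0.999, -0.0], [0.001, 0.0, -1.0]] q [-0.429  0.02   1.934  0.     1.186  1.09 ] F [-0.9 -0.3 -0.6] w 0.017072928410456073 58.76362502574921
side x [0.4782 0.6233] z 0.11836726247511054 tail y -0.12156915943263874 blk y [-0.15248789 -0.10384157]
25 [[0.4904, -0.1372, 0.1724], [0.5001, -0.1331, 0.1785], [0.5081, -0.1289, 0.1815]]
scene x [0.4851 0.6268] z 0.11823182944493321 tail y -0.11964023223889975 blk y [-0.14531558 -0.10373143]
21 [[0.4926, -0.1363, 0.1747], [0.5025, -0.1307, 0.1779], [0.5097, -0.1274, 0.1814]]
wrist x [0.5037 0.626 ] z 0.11883781065967794 tail y -0.12494801751070705 blk y [-0.15044115 -0.10637654]
0
```

View pics/c6.png

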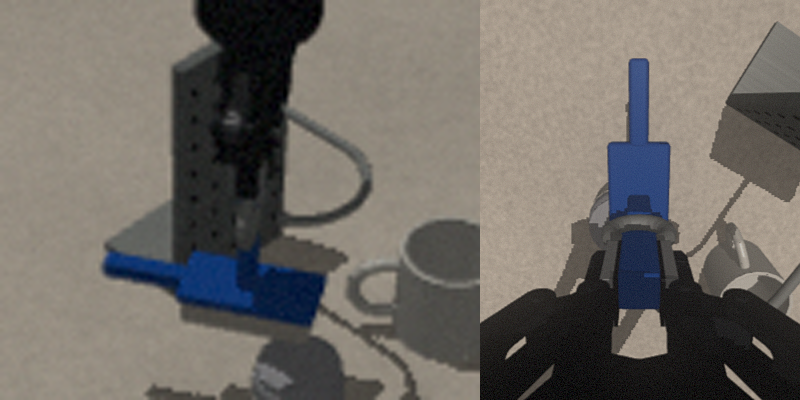

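The eye is in line with the hook tip. Side view: the ball is just behind the ring near (285,215). Wrist view: the ring is at (640,225). Height and y agree within 2 mm, so I'll thread slowly.

```bash
cat >> h.py <<'E'
np.set_printoptions(legacy='1.25')
C=np.array([.5093,-.176])
def arc(a,b,step=5,z=.2007):
    return [(C[0]+.045*np.cos(np.radians(t)),C[1]+.045*np.sin(np.radians(t)),z,t-90,1) for t in np.arange(a,b+.1,step)]
E
python3 - <<'E'
from h import *
plan([(.507,-.131,.2007,3,3)]+arc(98,123)); 
plan(arc(128,243),cur=list(arc(123,123)[0][:4]))
E
```

```text
offset [[-0.007, 0.0, -0.0], [-0.006, 0.0, -0.0], [-0.007, 0.0, -0.0], [-0.004, 0.001, -0.0], [-0.004, -0.0, -0.0], [-0.003, 0.0, -0.0], [-0.004, 0.0, -0.0], [-0.004, 0.0, -0.0]] roll [0.0, 0.0, 0.0, -5.0, -5.0, -5.0, -5.0, -5.0]
offset [[-0.004, 0.0, -0.0]] roll [-5.0]
end [ 0.4848 -0.1377  0.2005] 33.0
offset [[-0.004, 0.0, 0.0], [-0.004, 0.0, 0.0], [-0.004, 0.001, 0.0], [-0.004, -0.0, 0.0], [-0.004, -0.0, 0.0], [-0.004, 0.0, 0.0], [-0.003, 0.0, 0.0], [-0.004, 0.0, 0.0]] roll [-5.0, -5.0, -5.0, -5.0, -5.0, -5.0, -5.0, -5.0]
offset [[-0.004, 0.001, 0.0], [-0.004, -0.0, 0.0], [-0.004, -0.0, 0.0], [-0.004, 0.0, 0.0], [-0.004, 0.0, 0.0], [-0.004, 0.0, 0.0], [-0.004, 0.001, 0.0], [-0.004, -0.0, 0.0]] roll [-5.0, -5.0, -5.0, -5.0, -5.0, -5.0, -5.0, -5.0]
offset [[-0.004, -0.0, 0.0], [-0.004, 0.0, 0.0], [-0.004, 0.0, 0.0], [-0.003, 0.001, 0.0], [-0.004, -0.0, 0.0], [-0.004, -0.0, 0.0], [-0.004, -0.0, 0.0], [-0.004, 0.0, 0.0]] roll [-5.0, -5.0, -5.0, -5.0, -5.0, -5.0, -5.0, -5.0]
end [ 0.4887 -0.2162  0.2007] 153.0
```

Request:
move_arm(
  offset=[
    [-0.006,0.001,0],
    [-0.006,0,0],
    [-0.007,0,0],
    [-0.004,0.001,0],
    [-0.004,0,0],
    [-0.003,0,0],
    [0,0,0],
    [0,0,0],
  ],
  roll=[0,0,0,-5,-5,-5,0,0],
  jaw=[255,255,255,255,255,255,255,255],
)

```text
clock: 14.0
tool_pos: [0.4962, -0.1339, 0.2004]
eef_rot: [3.103, 0.489, 0.0]
force: [-0.1, 0.1, -1.9]
width: 0.0169
gripper_force: 58.7
```

```bash
python3 - <<'E'
from h import *
st(); print('want',arc(108,108)); 
plan(arc(113,148))
W=[]
f=grab('side');g=grab('scene')
cv2.imwrite('pics/c7.png',np.hstack([cv2.resize(f['img'][80:180,290:410],(480,400),interpolation=cv2.INTER_CUBIC),cv2.resize(g['img'][110:210,210:290],(320,400),interpolation=cv2.INTER_CUBIC)]))
E
```

```text
t 14.0 p [ 0.4962 -0.1339  0.2004] R [[0.952, 0.307, 0.0], [0.307, -0.952, 0.0], [0.0, 0.0, -1.0]] q [-0.461 -0.044  1.998  0.     1.187  0.797] F [-0.1  0.1 -1.9] w 0.016884351805182735 58.73823523521423
want [(0.49539423525312737, -0.13320245676671807, 0.2007, 18.0, 1)]
offset [[-0.004, -0.001, -0.0], [-0.004, 0.0, -0.0], [-0.004, 0.0, -0.0], [-0.004, 0.001, -0.0], [-0.004, -0.0, -0.0], [-0.004, -0.0, -0.0], [-0.004, 0.0, -0.0], [-0.004, 0.0, -0.0]] roll [-5.1, -5.0, -5.0, -5.0, -5.0, -5.0, -5.0, -5.0]
end [ 0.4709 -0.152   0.2004] 58.0
```

View pics/c7.png

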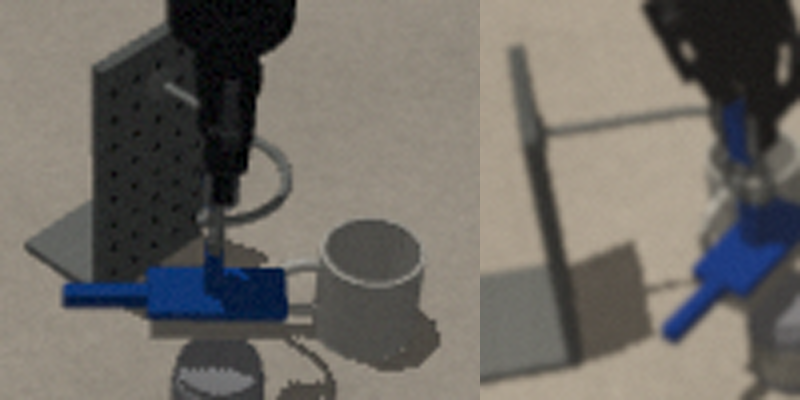

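The ball shows at (203,213), past the ring on the far side, so the eye is on the hook and the forces stay near zero. I'll go on around the bend.

Request:
move_arm(
  offset=[
    [-0.004,-0.001,0],
    [-0.004,0,0],
    [-0.004,0,0],
    [-0.004,0.001,0],
    [-0.004,0,0],
    [-0.004,0,0],
    [0,0,0],
    [0,0,0],
  ],
  roll=[-5,-5,-5,-5,-5,-5,0,0],
  jaw=[255,255,255,255,255,255,255,255],
)

```text
clock: 14.9
tool_pos: [0.4763, -0.1459, 0.2004]
eef_rot: [2.871, 1.275, 0.0]
force: [-0.4, -0.0, -1.6]
width: 0.017
gripper_force: 58.8
```

```bash
python3 - <<'E'
from h import *
st(); print('want',arc(138,138)); 
plan(arc(143,178))
E
```

```text
t 14.9 p [ 0.4763 -0.1459  0.2004] R [[0.671, 0.742, 0.0], [0.742, -0.671, 0.0], [0.0, 0.0, -1.0]] q [-0.501 -0.081  2.033  0.     1.189  0.234] F [-0.4 -0.  -1.6] w 0.017022038308159446 58.76138091087341
want [(0.47585848285351723, -0.14588912271385138, 0.2007, 48.0, 1)]
offset [[-0.004, -0.0, -0.0], [-0.004, -0.0, -0.0], [-0.004, 0.0, -0.0], [-0.004, 0.0, -0.0], [-0.004, 0.0, -0.0], [-0.004, 0.001, -0.0], [-0.004, -0.0, -0.0], [-0.004, 0.0, -0.0]] roll [-5.1, -5.0, -5.0, -5.0, -5.0, -5.0, -5.0, -5.0]
end [ 0.4643 -0.1747  0.2004] 88.0
```

Tracking is within 0.5 mm, so I'll continue the same way.

Request:
move_arm(
  offset=[
    [-0.004,0,0],
    [-0.004,0,0],
    [-0.004,0,0],
    [-0.004,0,0],
    [-0.004,0,0],
    [-0.004,0.001,0],
    [-0.004,0,0],
    [-0.004,0,0],
  ],
  roll=[-5,-5,-5,-5,-5,-5,-5,-5],
  jaw=[255,255,255,255,255,255,255,255],
)

```text
clock: 15.7
tool_pos: [0.4643, -0.1747, 0.2003]
eef_rot: [2.257, 2.185, 0.0]
force: [-0.4, -0.4, -2.0]
width: 0.0172
gripper_force: 58.7
```

Request:
move_arm(
  offset=[
    [0,0,0],
    [0,0,0],
  ],
  roll=[0,0],
  jaw=[255,255],
)

```text
clock: 15.9
tool_pos: [0.4643, -0.1746, 0.2003]
eef_rot: [-2.262, -2.18, -0.0]
force: [0.1, -0.6, -1.4]
width: 0.0171
gripper_force: 58.7
```

```bash
python3 - <<'E'
from h import *
st(); print('want',arc(178,178)); 
plan(arc(183,218))
E
```

```text
t 15.9 p [ 0.4643 -0.1746  0.2003] R [[0.037, 0.999, 0.0], [0.999, -0.037, 0.0], [0.0, 0.0, -1.0]] q [-0.565 -0.086  2.038  0.     1.19  -0.527] F [ 0.1 -0.6 -1.4] w 0.017134696585697606 58.73952269554138
want [(0.4643274127841407, -0.17442952264838743, 0.2007, 88.0, 1)]
offset [[-0.004, 0.0, -0.0], [-0.004, 0.0, -0.0], [-0.004, 0.001, -0.0], [-0.004, -0.0, -0.0], [-0.003, 0.0, -0.0], [-0.004, 0.0, -0.0], [-0.004, 0.0, -0.0], [-0.004, 0.0, -0.0]] roll [-5.1, -5.0, -5.0, -5.0, -5.0, -5.0, -5.0, -5.0]
end [ 0.4733 -0.2037  0.2003] 128.0
```

Request:
move_arm(
  offset=[
    [-0.004,0,0],
    [-0.004,0,0],
    [-0.004,0.001,0],
    [-0.004,0,0],
    [-0.0035,0,0],
    [-0.004,0,0],
    [-0.004,0,0],
    [-0.004,0,0],
  ],
  roll=[-5,-5,-5,-5,-5,-5,-5,-5],
  jaw=[255,255,255,255,255,255,255,255],
)

```text
clock: 16.7
tool_pos: [0.4736, -0.2042, 0.2003]
eef_rot: [-1.375, -2.825, -0.0]
force: [0.4, 0.8, -2.3]
width: 0.0172
gripper_force: 58.7
```

Request:
move_arm(
  offset=[
    [0,0,0],
    [0,0,0],
  ],
  roll=[0,0],
  jaw=[255,255],
)

```text
clock: 16.9
tool_pos: [0.4734, -0.2041, 0.2002]
eef_rot: [-1.381, -2.822, -0.0]
force: [0.5, 0.5, -2.4]
width: 0.0173
gripper_force: 58.7
```

```bash
python3 - <<'E'
from h import *
st(); print('want',arc(218,218))
a=np.radians(-27);B=np.array([.5827,-.2635])
s=B+np.array([np.cos(a),np.sin(a)])*-.070
print('seat',s,'straight start',arc(243,243))
plan(arc(223,243)+[(s[0],s[1],.2004,153,6)])
f=grab('side');g=grab('scene')
cv2.imwrite('pics/c8.png',np.hstack([cv2.resize(f['img'][80:180,290:410],(480,400),interpolation=cv2.INTER_CUBIC),cv2.resize(g['img'][110:210,210:290],(320,400),interpolation=cv2.INTER_CUBIC)]))
E
```

```text
t 16.9 p [ 0.4734 -0.2041  0.2002] R [[-0.614, 0.79, -0.0], [0.79, 0.614, 0.0], [0.0, 0.0, -1.0]] q [-0.604 -0.04   1.994  0.     1.187 -1.265] F [ 0.5  0.5 -2.4] w 0.017260835087552242 58.71070683002472
want [(0.4738395160876975, -0.2037047663896546, 0.2007, 128.0, 1)]
seat [ 0.52032954 -0.23172067] straight start [(0.4888704275117204, -0.21609529358847654, 0.2007, 153.0, 1)]
offset [[-0.004, 0.001, -0.0], [-0.004, -0.0, -0.0], [-0.004, 0.0, -0.0], [-0.004, 0.0, -0.0], [-0.004, 0.001, -0.0], [-0.006, -0.0, -0.0], [-0.006, -0.0, -0.0], [-0.005, -0.0, -0.0]] roll [-5.1, -5.0, -5.0, -5.0, -5.0, -0.0, -0.0, -0.0]
offset [[-0.006, -0.0, -0.0], [-0.006, -0.0, -0.0], [-0.006, -0.0, -0.0]] roll [-0.0, -0.0, -0.0]
end [ 0.5206 -0.2318  0.2002] 153.0
```

View pics/c8.png

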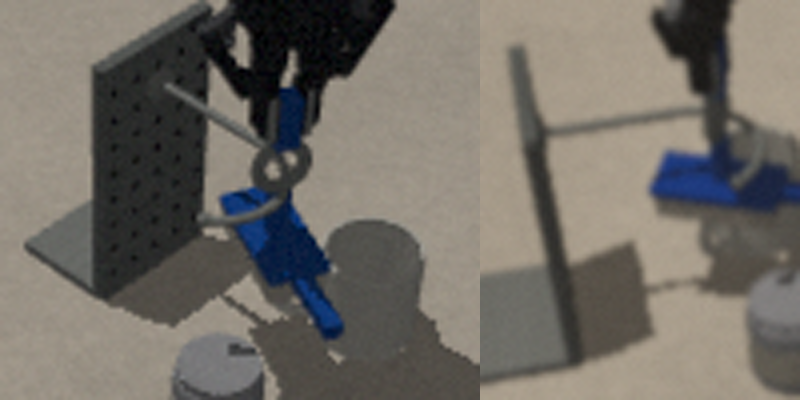

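The bar runs through the ring, at (280,165) in the left crop, with the tip free at (205,217). I'll finish the bend and slide along the straight part.

Request:
move_arm(
  offset=[
    [-0.004,0.001,0],
    [-0.004,0,0],
    [-0.004,0,0],
    [-0.004,0,0],
    [-0.004,0.001,0],
    [-0.006,0,0],
    [-0.006,0,0],
    [-0.005,0,0],
  ],
  roll=[-5,-5,-5,-5,-5,0,0,0],
  jaw=[255,255,255,255,255,255,255,255],
)

```text
clock: 17.8
tool_pos: [0.5051, -0.224, 0.2004]
eef_rot: [0.735, 3.054, -0.0]
force: [0.1, 0.4, -2.7]
width: 0.0171
gripper_force: 58.7
```

Request:
move_arm(
  offset=[
    [-0.006,0,0],
    [-0.006,0,0],
    [-0.006,0,0],
    [0,0,0],
    [0,0,0],
  ],
  roll=[0,0,0,0,0],
  jaw=[255,255,255,255,255],
)

```text
clock: 18.3
tool_pos: [0.5207, -0.232, 0.2002]
eef_rot: [-0.733, -3.054, -0.0]
force: [0.3, 0.2, -1.6]
width: 0.0173
gripper_force: 58.7
```

```bash
python3 - <<'E'
from h import *
st()
for n in ['side','scene']:
    f=grab(n,n+'9.png');W=cloud(f);z=W[...,2]
    m=cv2.inRange(cv2.cvtColor(f['img'],cv2.COLOR_BGR2HSV),(105,130,40),(130,255,255))>0
    t=W[m&(z>.10)&(z<.13)&(W[...,1]<-.05)&(W[...,0]>.4)]
    print(n,np.median(t[:,2]),cv2.minAreaRect((t[:,:2]*1000).astype(np.float32)))
E
```

```text
t 18.3 p [ 0.5207 -0.232   0.2002] R [[-0.891, 0.454, -0.0], [0.454, 0.891, 0.0], [0.0, 0.0, -1.0]] q [-0.597  0.085  1.868 -0.     1.19  -1.697] F [ 0.3  0.2 -1.6] w 0.01734195016868745 58.6957722902298
side 0.11808887905357796 ((497.41156005859375, -218.748779296875), (47.554866790771484, 151.31399536132812), 62.72654342651367)
scene 0.1177324010048188 ((499.6701354980469, -213.582275390625), (40.17934036254883, 139.91539001464844), 60.42524337768555)
```

Request:
move_arm(
  offset=[
    [0,0,0.002],
    [0,0,0.002],
    [0,0,0.002],
    [0,0,0.001],
    [0,0,0],
    [0,0,0],
  ],
  roll=[0,0,0,0,0,0],
  jaw=[255,255,255,255,255,255],
)

```text
clock: 19.0
tool_pos: [0.5207, -0.232, 0.1933]
eef_rot: [0.733, 3.055, 0.0]
force: [-0.7, -0.3, -1.9]
width: 0.0174
gripper_force: 58.7
```

Request:
move_arm(
  offset=[
    [0,0,0.001],
    [0,0,0],
    [0,0,0],
  ],
  roll=[0,0,0],
  jaw=[255,255,255],
)

```text
clock: 19.3
tool_pos: [0.5208, -0.2321, 0.1927]
eef_rot: [0.733, 3.054, -0.0]
force: [-0.5, 0.2, 0.1]
width: 0.0175
gripper_force: 58.9
```

The weight has come off the wrist (force z near 0), so the ring rests on the hook. I'll release.

Request:
move_arm(
  offset=[
    [0,0,0],
    [0,0,0],
    [0,0,0],
    [0,0,0],
    [0,0,0],
    [0,0,0],
    [0,0,0],
    [0,0,0],
  ],
  roll=[0,0,0,0,0,0,0,0],
  jaw=[205,195,185,175,160,140,110,110],
)

```text
clock: 20.1
tool_pos: [0.5207, -0.2321, 0.1924]
eef_rot: [0.733, 3.055, -0.0]
force: [-0.6, -0.2, -0.8]
width: 0.0486
gripper_force: 0.0
```

Request:
move_arm(
  offset=[
    [0,0,-0.01],
    [0,0,-0.02],
    [0,0,-0.03],
    [0,0,-0.03],
    [0,0,-0.03],
    [0,0,-0.03],
    [0,0,0],
    [0,0,0],
  ],
  roll=[0,0,0,0,0,0,0,0],
  jaw=[110,110,110,110,110,110,110,110],
)

```text
clock: 20.9
tool_pos: [0.5209, -0.2322, 0.3437]
eef_rot: [0.732, 3.053, -0.001]
force: [0.3, -0.3, -0.8]
width: 0.0485
gripper_force: 0.0
```

Request:
move_arm(
  offset=[
    [0,0,0],
    [0,0,0],
    [0,0,0],
    [0,0,0],
    [0,0,0],
    [0,0,0],
    [0,0,0],
    [0,0,0],
  ],
  roll=[0,0,0,0,0,0,0,0],
  jaw=[110,110,110,110,110,110,110,110],
)

```text
clock: 21.7
tool_pos: [0.5207, -0.232, 0.3424]
eef_rot: [0.733, 3.055, -0.0]
force: [-0.8, -1.0, 0.8]
width: 0.0484
gripper_force: 0.0
```

```bash
python3 - <<'E'
from h import *
st()
for n in ['side','scene']:
    f=grab(n,n+'10.png');W=cloud(f);z=W[...,2]
    m=cv2.inRange(cv2.cvtColor(f['img'],cv2.COLOR_BGR2HSV),(105,130,40),(130,255,255))>0
    t=W[m&(z>.08)&(z<.14)&(W[...,1]<-.05)&(W[...,0]>.4)]
    A=np.c_[t[:,:2],np.ones(len(t))];print(n,np.median(t[:,2]),'plane',np.round(np.linalg.lstsq(A,t[:,2],rcond=None)[0],3),cv2.minAreaRect((t[:,:2]*1000).astype(np.float32)))
a=cv2.imread('pics/side10.png')[80:180,290:410];b=cv2.imread('pics/scene10.png')[110:210,210:290]
cv2.imwrite('pics/c10.png',np.hstack([cv2.resize(a,(480,400),interpolation=cv2.INTER_CUBIC),cv2.resize(b,(320,400),interpolation=cv2.INTER_CUBIC)]))
E
```

```text
t 21.7 p [ 0.5207 -0.232   0.3424] R [[-0.891, 0.454, 0.0], [0.454, 0.891, -0.0], [-0.0, -0.0, -1.0]] q [-0.597 -0.01   1.706 -0.     1.446 -1.697] F [-0.8 -1.   0.8] w 0.04837952949243558 0.0
side 0.11028887400448417 plane [ 0.018 -0.018  0.098] ((510.5088806152344, -225.6747589111328), (62.68659973144531, 173.5486602783203), 49.60015106201172)
scene 0.10993767357291245 plane [-0.001 -0.059  0.097] ((498.81365966796875, -217.48736572265625), (42.15433883666992, 136.56695556640625), 61.332183837890625)
```

View pics/c10.png

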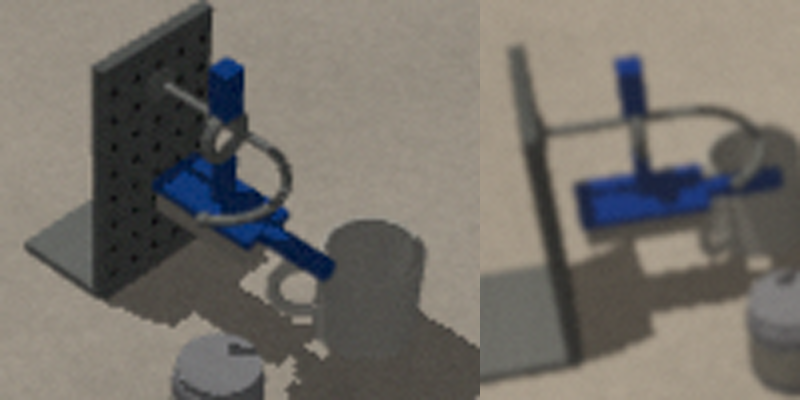

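The brush hangs level by its eye on the straight part, ring at (225,135) in the left crop, clear of the board. The gripper is well away and the mug and tin have not moved.

```bash
python3 -c "
from workcell import env
print(env.hand_in())"
```

```text
the job is handed in; nothing more can be done
None
```

The brush was drawn out, stood on the open shelf and let go, then regripped by its knob and threaded round the bend; it now hangs level on the hook's straight part, and the job was handed in at about 22 s.

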